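Screw the pouring spout round to the front

TASK

The larger of the two jerrycans on the garage bench has its bent pouring spout screwed on only part of the way. Screw it on further, clockwise seen from above, until the spout points straight out over the pouring end, in line with the can and directly away from the carrying handle; there is no stop there, so take care not to go well past. Then let go of it, and leave the smaller can's spout as it is.

Things in the scene. Friction and masses are not known exactly. Their poses are not given: they have to be found in the camera images.
- large_spout (a joint): how far the large can's spout is screwed on, rad: 0 = pointing straight out over the can's pouring end; -1.3 to -0.6 at the start; grows as it turns clockwise seen from above, each rad turning the spout 1 rad. Range -1.7 to 1.2, with no stop or click at 0; even friction of about 0.15 N m, stays where it is left; sinks only 0.5 mm per rad.
- large_spout_grip (a point): centre of the grip of the large can's black spout, on its vertical screw axis; x level along the spout to its outlet, y across the grip, z up. Grip: upright flat-sided block 24 mm thick (y), 46 mm long (x), from 21 mm above this point to 40 mm below, where a round cap 57 mm wide begins. The 20 mm thick bent spout leaves its +x end 14 mm below this point and ends 98 mm from the axis.
- large: the larger jerrycan, white plastic, standing fast: 180 mm long, 115 wide, 170 high without the spout; origin at the centre of its underside, z up, +x towards its pouring end. The neck is on the centre line of the top, 48 mm from the middle towards +x; a carrying handle, 33 mm high, runs along the -x half. The spout's grip point is about 80 mm above the can's top.
- small_spout_tip (a point): the outlet end of the smaller can's spout. The smaller can is 135 mm long, 85 wide and 120 high, with the same kind of black spout, which already points out over its own pouring end; the spout's top is 221 mm above the bench.

How it is judged (in metres and radians):
At the end, for the whole second after the job is handed in: the large can's spout points straight out over its pouring end within 12 degrees (0.21 rad) either way, is at rest and released, and the small can's spout has not been moved (value of joint large_spout between -0.21 and 0.21 rad and velocity of joint large_spout between -0.05 and 0.05 rad/s); the robot touches nothing.
It fails at once if the smaller can's spout is turned or moved (its outlet by more than 15 mm) (distance of small_spout_tip from where it was at the start of the episode above 0.015 m).
It fails at once if the large spout is screwed well past the pouring direction (more than 0.45 rad, 26 degrees) (value of joint large_spout above 0.45 rad).
It also fails if it takes over 29 s, if anything falls off the work surface, if the arm or the gripper's body presses on something with over 40 N, if the wrist force passes 120 N, or if a joint passes its speed limit or range.

ROBOT

A 6-joint arm with a two-finger parallel gripper is mounted at the origin on the work surface. World frame = base frame: x ahead of the robot, y to its left, z up, the work surface at z = 0. Lengths are in m, angles in degrees, forces in N, time in s.
With the tool pointing down it reaches from about 0.4 to 0.825 m from the base axis. Payload 7 kg.
Tool frame: the origin (TCP) lies midway between the tips of the shut fingers; the grasp point (between the pads) lies 19 mm behind it; z points along the fingers, y is the direction in which the jaws open and shut (so a half turn about z gives the same grasp; the last joint's range is limited). The gripper opens to 88 mm and grips with 3 to 60 N. Pads are 19 mm wide; open, the fingers measure 130 mm over their backs; the gripper's body (78 mm by 193 mm) begins 47 mm behind the grasp point.
Start: joints at [16.507, 20.546, 0.682, 0, -70.136, -16.507], TCP at [0.675, -0, 0.227] pointing down, gripper open.
Joint ranges: [-176.03, 176.03], [-82.01, 121.73], [-58.28, 71.71], [-173.87, 95.51], [-174.79, -0.11], [-173.66, 173.66]. Speed limits (degrees/s): [136.94, 136.94, 172.46, 180, 180, 180].

INTERFACE

Orientations are given as [roll, pitch, yaw] about the fixed x, y, z axes, in that order (R = Rz(yaw) Ry(pitch) Rx(roll)).
In Python, from plant import sensors, viewer, r gives the robot as it stands. The module is installed in compiled form; this text tells all that it offers.
- The arm moves only by the shell command python3 -m handwheel 'ROWS' [OPENING] [FORCE]. ROWS is JSON, one flat list of numbers, 6 for each row, row after row: the shift along the world's x, y, z in cm, then the turn, a rotation vector about the world's x, y, z in rad. In form: [tx, ty, tz, wx, wy, wz, tx, ty, tz, wx, wy, wz, ...]. A call has 1 to 8 rows; each row is the pose to reach, as a shift and turn from the pose measured when the call began; what a row does not reach only later rows make up. A row lasts 1/10 s, in which the tool goes at most 50 mm and 8.59 degrees, less where a joint would pass 70% of its speed; a pose out of reach is approached as far as the arm can. A call with a gripper value outside its range is refused whole. OPENING is the closure in counts, from 0 (fully open) to 255 (shut), set as the call begins (- or left out, the last holds). The fingers move at their own pace and stop on an object; FORCE is the grip in N (left out, the last holds). Time passes only in rows, so rows that repeat a pose let the fingers close. It gives the time, the measured TCP pose, the force and the opening at its end, in the units of the state.
- sensors.get_state(): the state, without advancing time (a new reading comes with each control period).
- viewer.capture(name): name is "scene" or "side" or "wrist"; returns a dict with "img" (400x640x3 uint8, red, green, blue), "camera_matrix" (3x3 intrinsics, pixels), "camera_from_world" (4x4, takes a point from world to camera coordinates); the wrist camera has in their place "mount" (4x4, takes a point from camera to tool coordinates, whose origin is the TCP and whose axes are the flange's). Camera axes: x right, y down, z forward; pixel columns grow to the right and rows downward; lengths in m; the calibration is good to about 2 mm. The wrist camera is an equidistant fisheye: a pixel r from the principal point sees the ray r / f radians off the axis. A picture is of the moment at which its call begins: read the wrist's pose just before it. There is no depth.
- r.close_job(): hands the job in, once; it reports no verdict.
The state is a dict: "time_s": time; "joints": joint angles; "qd": joint speeds; "joint_torque": joint torques, N m; "tcp_pos": TCP position; "eef_rot": TCP orientation; "contact_force": force on the tool from outside, world axes, zero at the start; "moment": the same for the moment, N m; "gripper_width": finger opening in m.
Only numpy, scipy, OpenCV 4.12 (cv2) and the standard library are available. Lean on these libraries where they do the work, as an engineer would, in place of code of your own. Each camera call takes 0.05 s, during which the arm holds its last target.

## Working session

There is one attempt and no reset: what is moved stays moved. The work goes in short steps, Python scripts to look and compute and a shell command to move; the robot and the scene stay as the last step left them, time stands still between calls to the robot, and variables do not carry over. Pictures are saved under pics/ and viewed, and the job is handed in when it is done.

```bash
mkdir -p pics; cat > h.py <<'E'
import numpy as np, cv2
from plant import sensors, viewer, r
def cap(n,tag):
    s=sensors.get_state(); d=viewer.capture(n)
    cv2.imwrite(f'pics/{tag}.png',d['img'][:,:,::-1]); return s,d
E
python3 - <<'E'
from h import *
s=sensors.get_state(); print(s)
import pickle
for n in('scene','side','wrist'):
    s,d=cap(n,n+'0'); pickle.dump((s,d),open(n+'0.pkl','wb'))
    print(n,d['camera_matrix'].round(1).tolist(), (d['camera_from_world'] if n!='wrist' else d['mount']).round(3).tolist())
E
```

```text
{'time_s': 0.0, 'joints': array([ 1.65075996e+01,  2.05914968e+01,  6.33624311e-01, -2.06320621e-02,
       -7.01365493e+01, -1.65079027e+01]), 'qd': array([-0.0092052 ,  0.12682425, -0.02650721,  0.04627807, -0.0288202 ,
        0.01329387]), 'joint_torque': array([-8.00930356e-04, -5.82726967e+01,  2.93058443e+01,  6.99745238e+00,
        6.93249181e-03, -2.06530804e-04]), 'tcp_pos': array([ 6.74502440e-01, -1.78699019e-05,  2.25619256e-01]), 'eef_rot': array([ 1.79903959e+02, -8.23643218e-03, -9.00073225e+01]), 'contact_force': array([ 0.26852872, -0.06504079, -0.23287189]), 'moment': array([-0.03181702, -0.02475766,  0.05933298]), 'gripper_width': 0.08762962531134152}
scene [[386.4, 0.0, 325.6], [0.0, 386.4, 202.5], [0.0, 0.0, 1.0]] [[0.66, 0.751, 0.018, -0.369], [0.536, -0.455, -0.711, -0.209], [-0.526, 0.479, -0.703, 1.287], [0.0, 0.0, 0.0, 1.0]]
side [[374.3, 0.0, 312.9], [0.0, 374.3, 195.5], [0.0, 0.0, 1.0]] [[0.939, -0.344, 0.01, -0.518], [-0.202, -0.576, -0.792, 0.227], [0.278, 0.742, -0.61, 0.758], [0.0, 0.0, 0.0, 1.0]]
wrist [[309.7, 0.0, 321.3], [0.0, 309.7, 201.0], [0.0, 0.0, 1.0]] [[-0.0, -0.967, -0.256, 0.068], [1.0, -0.001, 0.001, 0.001], [-0.001, -0.256, 0.967, -0.158], [0.0, 0.0, 0.0, 1.0]]
```

View pics/scene0.png

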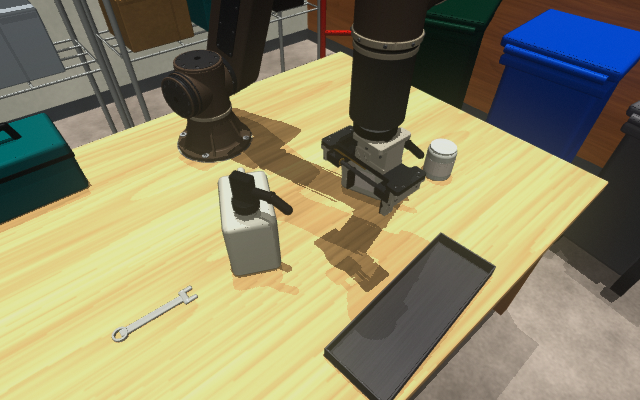

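View pics/side0.png

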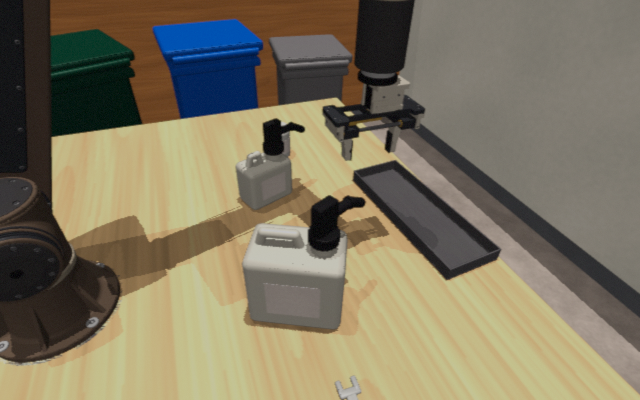

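View pics/wrist0.png

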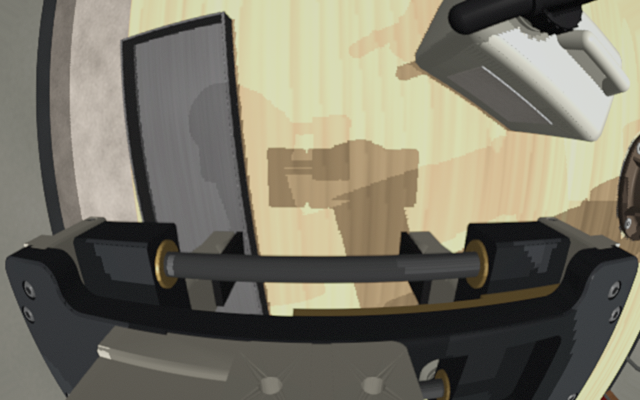

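The side view shows the large can (centre ~297,275, spout grip ~325,212, outlet ~360,203) and the small one (~265,170). The scene view shows the large can at (250,225), outlet ~(288,210); the gripper hides the small can there. I'll zoom in for pixel picks.

```bash
python3 - <<'E'
import cv2,numpy as np
a=cv2.imread('pics/scene0.png')[150:290,200:310]; b=cv2.imread('pics/side0.png')[180:340,230:380]
cv2.imwrite('pics/za.png',cv2.resize(a,None,fx=4,fy=4,interpolation=cv2.INTER_CUBIC)); 
b=cv2.imread('pics/side0.png')[185:335,235:375]
cv2.imwrite('pics/zb.png',cv2.resize(b,None,fx=4,fy=4,interpolation=cv2.INTER_CUBIC))
E
```

```text
(no output)
```

View pics/za.png

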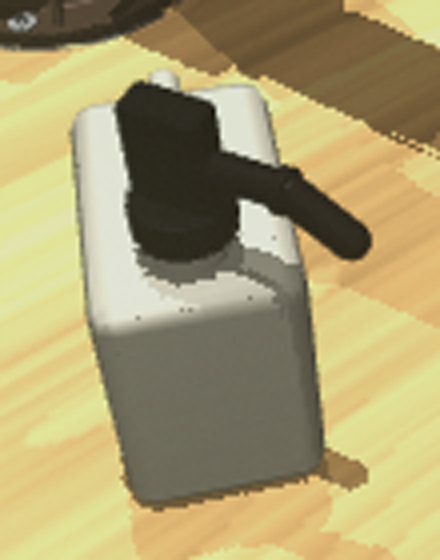

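View pics/zb.png

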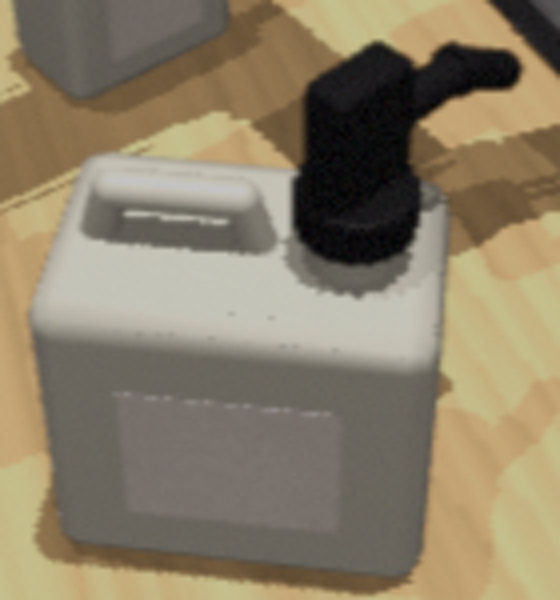

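```bash
cat >> h.py <<'E'
import pickle
def ray(d,uv):
    K=np.array(d['camera_matrix']);T=np.array(d['camera_from_world'])
    v=T[:3,:3].T@np.linalg.inv(K)@[uv[0],uv[1],1]; c=-T[:3,:3].T@T[:3,3]; return c,v/np.linalg.norm(v)
def plane(d,uv,z):
    c,v=ray(d,uv); return c+v*(z-c[2])/v[2]
def tri(d1,a,d2,b):
    c1,v1=ray(d1,a);c2,v2=ray(d2,b)
    t=np.linalg.lstsq(np.c_[v1,-v2],c2-c1,rcond=None)[0]
    p,q=c1+t[0]*v1,c2+t[1]*v2; return (p+q)/2,np.linalg.norm(p-q)
def proj(d,p):
    T=np.array(d['camera_from_world']);q=T[:3,:3]@p+T[:3,3];q=np.array(d['camera_matrix'])@q;return q[:2]/q[2]
def z4(o,p): return (np.array(p)+.5)/4-.5+np.array(o)
E
python3 - <<'E'
from h import *
S=pickle.load(open('scene0.pkl','rb'))[1];D=pickle.load(open('side0.pkl','rb'))[1]
sc=lambda p:z4((200,150),p); sd=lambda p:z4((235,185),p)
np.set_printoptions(precision=4,suppress=True)
for n,p in dict(fl=(308,88),fr=(378,42),nr=(410,62),nl=(340,108)).items(): print('side grip',n,plane(D,sd(p),.271))
for n,p in dict(a=(133,83),b=(213,103),c=(217,122),d=(120,97)).items(): print('scene grip',n,plane(S,sc(p),.271))
print('tip tri',tri(S,sc((357,243)),D,sd((508,68))))
print('side bottom',plane(D,sd((70,545)),0),plane(D,sd((395,576)),0))
print('scene bottom',plane(S,sc((145,507)),0),plane(S,sc((315,470)),0))
print('side top',[plane(D,sd(p),.17) for p in((35,310),(85,160),(435,350),(447,190))])
print('side top edge',[plane(D,sd(p),.165) for p in((60,328),(410,365))])
print('handle top',[plane(D,sd(p),.203) for p in((105,180),(250,187))])
print('cap side',[plane(D,sd(p),.21) for p in((295,195),(420,195))])
E
```

```text
side grip fl [ 0.4815 -0.1787  0.271 ]
side grip fr [ 0.519  -0.1601  0.271 ]
side grip nr [ 0.5263 -0.1768  0.271 ]
side grip nl [ 0.4891 -0.1945  0.271 ]
scene grip a [ 0.4803 -0.179   0.271 ]
scene grip b [ 0.5181 -0.1576  0.271 ]
scene grip c [ 0.531  -0.1639  0.271 ]
scene grip d [ 0.4854 -0.1894  0.271 ]
tip tri (array([ 0.5963, -0.1335,  0.2178]), np.float64(0.0017217105899356108))
side bottom [ 0.3644 -0.1635  0.    ] [ 0.5088 -0.2335  0.    ]
scene bottom [ 0.5115 -0.2374  0.    ] [ 0.5548 -0.1463  0.    ]
side top [array([ 0.3646, -0.1641,  0.17  ]), array([ 0.4063, -0.0784,  0.17  ]), array([ 0.5156, -0.2412,  0.17  ]), array([ 0.5598, -0.1547,  0.17  ])]
side top edge [array([ 0.3729, -0.173 ,  0.165 ]), array([ 0.5046, -0.2412,  0.165 ])]
handle top [array([ 0.4057, -0.1308,  0.203 ]), array([ 0.4636, -0.156 ,  0.203 ])]
cap side [array([ 0.4778, -0.1742,  0.21  ]), array([ 0.5278, -0.1919,  0.21  ])]
```

Both views agree: grip axis is about (0.504, -0.178), spout yaw about 26°, can yaw about -26°. That means about 52° to turn (joint about -0.91, inside the stated range). I'll rise and move above it with the jaws across the grip, a -64° turn.

```bash
python3 - <<'E'
from h import *
D=pickle.load(open('side0.pkl','rb'))[1]
print('small grip top',plane(D,(272,122),.221),'tip',plane(D,(302,128),.17))
E
python3 -m handwheel '[0,0,4,0,0,-0.14, 0,0,8,0,0,-0.28, -3,-3,12,0,0,-0.42, -6,-6,12,0,0,-0.56, -9,-9,12,0,0,-0.7, -12,-12,12,0,0,-0.84, -15,-15,12,0,0,-0.98, -17.1,-17.8,12,0,0,-1.12]' 0 20
python3 -m handwheel '[0,0,0,0,0,0, 0,0,0,0,0,0]'
python3 - <<'E'
from h import *
s,d=cap('wrist','w1'); pickle.dump((s,d),open('w1.pkl','wb'));print(s)
s,d=cap('side','s1');s,d=cap('scene','c1')
pickle.dump((s,d),open('c1.pkl','wb'))
E
```

```text
small grip top [0.52326561 0.2258084  0.221     ] tip [0.61522446 0.26435705 0.17      ]
time_s: 0.95
tcp_pos: [0.5016, -0.179, 0.3462]
eef_rot: [179.9, 0.0, -154.5]
contact_force: [0.2, 0.0, 0.1]
gripper_width: 0.0879
time_s: 1.15
tcp_pos: [0.501, -0.1796, 0.3465]
eef_rot: [179.9, 0.1, -154.6]
contact_force: [-0.2, -0.0, -0.3]
gripper_width: 0.0878
{'time_s': 1.15, 'joints': array([  1.33545247,   3.70211143,  -5.52100025,  -0.08077615,
       -80.73917649, -65.87385859]), 'qd': array([ 1.4697861 ,  1.31821043,  0.71646414, -0.10507445,  0.20476368,
        0.58243819]), 'joint_torque': array([ -0.84981278, -37.06675172,  30.37027717,   7.35046819,
        -0.14009778,  -0.21256192]), 'tcp_pos': array([ 0.50097965, -0.17964679,  0.34653164]), 'eef_rot': array([ 1.79942644e+02,  6.69995186e-02, -1.54551413e+02]), 'contact_force': array([-0.21532511, -0.01066173, -0.34223218]), 'moment': array([ 0.01282871, -0.1298728 ,  0.0095559 ]), 'gripper_width': 0.08778335809789642}
```

View pics/w1.png

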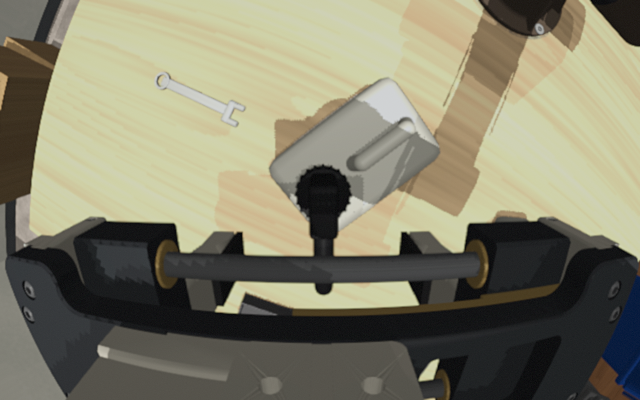

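View pics/s1.png

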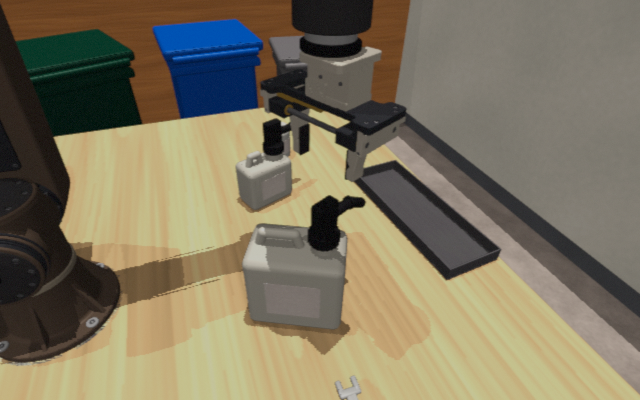

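The wrist picture shows the spout vertical in the image (col ~323, cap centre ~(323,192)), so the jaws line up with the grip. I'll check the axis and can heading by casting wrist rays.

```bash
cat >> h.py <<'E'
from scipy.spatial.transform import Rotation as Ro
def wplane(s,d,uv,z):
    K=d['camera_matrix'];M=np.array(d['mount']);a=(uv[0]-K[0,2])/K[0,0];b=(uv[1]-K[1,2])/K[1,1];r_=np.hypot(a,b)
    v=np.array([np.sin(r_)*a/r_,np.sin(r_)*b/r_,np.cos(r_)])
    R=Ro.from_euler('xyz',s['eef_rot'],degrees=True).as_matrix()
    c=R@M[:3,3]+s['tcp_pos'];v=R@M[:3,:3]@v; return c+v*(z-c[2])/v[2]
E
python3 - <<'E'
from h import *
np.set_printoptions(precision=4,suppress=True)
s,d=pickle.load(open('w1.pkl','rb'))
im=cv2.imread('pics/w1.png')
cv2.imwrite('pics/zw.png',cv2.resize(im[70:300,230:450],None,fx=2.6,fy=2.6,interpolation=cv2.INTER_CUBIC))
print('cap',wplane(s,d,(323,190),.208),'tip',wplane(s,d,(323,290),.22))
h=[wplane(s,d,p,.203) for p in((355,161),(408,123))];e=h[0]-h[1];print('handle',h,np.degrees(np.arctan2(e[1],e[0])))
E
```

```text
cap [ 0.4983 -0.1782  0.208 ] tip [ 0.5938 -0.1327  0.22  ]
handle [array([ 0.4593, -0.1619,  0.203 ]), array([ 0.4014, -0.1311,  0.203 ])] -27.951316332872615
```

View pics/zw.png

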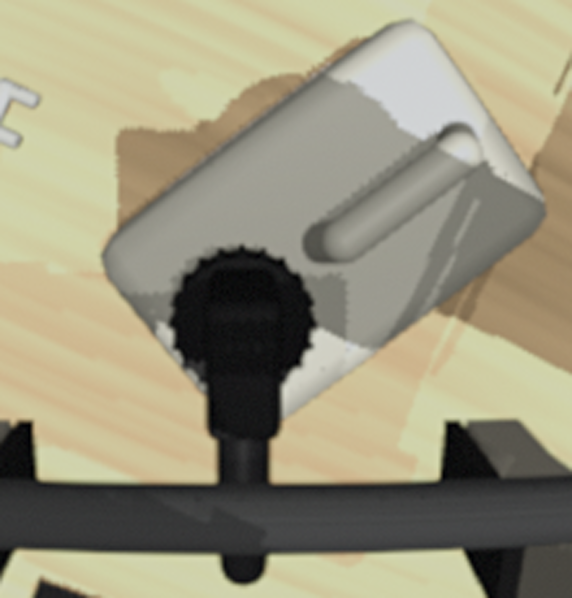

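The checks agree to within ~4 mm and 1–2°. Now down to TCP z≈0.233 (grasp point at ~0.252), then close gently.

```bash
python3 -m handwheel '[0.1,0.1,-2.5,0,0,0, 0.1,0.1,-5,0,0,0.01, 0.1,0.1,-7,0,0,0.01, 0.1,0.1,-9,0,0,0.01, 0.1,0.1,-10.3,0,0,0.01, 0.1,0.1,-11.3,0,0,0.01, 0.1,0.1,-11.3,0,0,0.01]' 0 20
python3 -m handwheel '[0,0,0,0,0,0, 0,0,0,0,0,0, 0,0,0,0,0,0, 0,0,0,0,0,0, 0,0,0,0,0,0, 0,0,0,0,0,0]' 255 20
python3 - <<'E'
from h import *
s,d=cap('wrist','w2');s,d=cap('side','s2');print(s['contact_force'],s['moment'],s['gripper_width'],s['tcp_pos'],s['time_s'])
E
```

```text
time_s: 2.0
tcp_pos: [0.5028, -0.1771, 0.2316]
eef_rot: [179.8, -0.1, -153.8]
contact_force: [-0.2, 0.0, 0.2]
gripper_width: 0.0877
time_s: 2.6
tcp_pos: [0.5029, -0.1771, 0.2318]
eef_rot: [179.9, -0.1, -153.8]
contact_force: [0.3, 0.5, -0.1]
gripper_width: 0.0449
[ 0.46177108 -0.69934621 -0.33169494] [-0.02728295 -0.06460093  0.0008456 ] 0.041130226375557764 [ 0.50283576 -0.17712215  0.23170743] 2.65
```

View pics/s2.png

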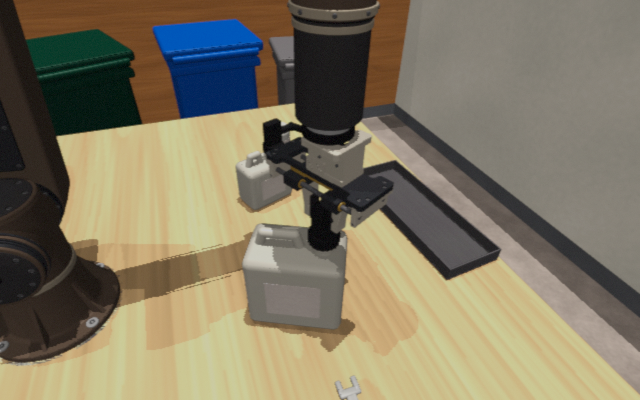

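View pics/w2.png

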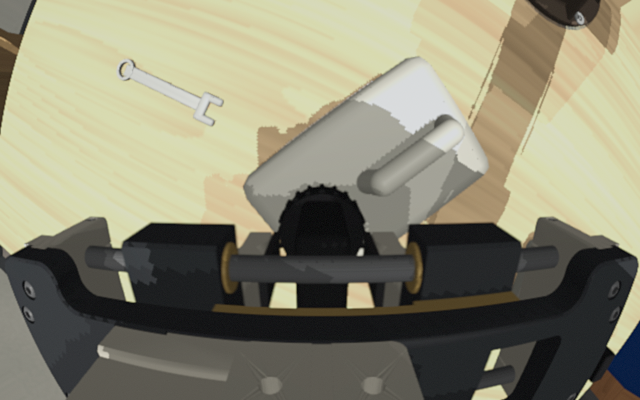

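The fingers straddle the grip and are still closing (41 mm wide, 24 mm expected). I'll let them close.

```bash
python3 -m handwheel '[0,0,0,0,0,0, 0,0,0,0,0,0, 0,0,0,0,0,0, 0,0,0,0,0,0, 0,0,0,0,0,0]' 255 20
python3 - <<'E'
from h import *
s=sensors.get_state();print(s['contact_force'],s['moment'],s['gripper_width'],s['tcp_pos'],s['eef_rot'])
E
```

```text
time_s: 3.2
tcp_pos: [0.5028, -0.1772, 0.2317]
eef_rot: [179.9, -0.1, -153.8]
contact_force: [-0.4, -0.1, 0.6]
gripper_width: 0.0239
[-0.36078735 -0.09134989  0.55435676] [-0.16850528 -0.12361524 -0.09083706] 0.02387527905980836 [ 0.50283267 -0.17715726  0.23167775] [ 1.79852874e+02 -1.02238268e-01 -1.53810031e+02]
```

Gripped at 23.9 mm, with almost no side force. Turning clockwise in two stages with checks.

```bash
python3 -m handwheel '[0,0,0,0,0,-0.08, 0,0,0,0,0,-0.16, 0,0,0,0,0,-0.24, 0,0,0,0,0,-0.32, 0,0,0,0,0,-0.4, 0,0,0,0,0,-0.48, 0,0,0,0,0,-0.56, 0,0,0,0,0,-0.64]' 255 25
python3 -m handwheel '[0,0,0,0,0,0, 0,0,0,0,0,0]'
python3 - <<'E'
from h import *
s,d=cap('wrist','w3');pickle.dump((s,d),open('w3.pkl','wb'));cap('scene','c3');cap('side','s3');print(s['contact_force'],s['moment'],s['gripper_width'],s['tcp_pos'],s['eef_rot'],s['joints'])
E
```

```text
time_s: 4.0
tcp_pos: [0.5028, -0.1767, 0.2314]
eef_rot: [179.8, -0.1, 169.4]
contact_force: [-0.6, 2.6, -1.5]
gripper_width: 0.0241
time_s: 4.2
tcp_pos: [0.5028, -0.1767, 0.2314]
eef_rot: [179.8, -0.1, 169.5]
contact_force: [-1.2, 0.2, -0.1]
gripper_width: 0.0237
[-1.23388155  0.21616664 -0.10308717] [-0.02816828 -0.11987383 -0.1239559 ] 0.023652859001680723 [ 0.50278805 -0.17674284  0.23137901] [ 1.79825718e+02 -1.25661372e-01  1.69475272e+02] [   1.57558113    7.0507794   -16.57258087   -0.21460576  -66.46312264
 -102.0146515 ]
```

View pics/w3.png

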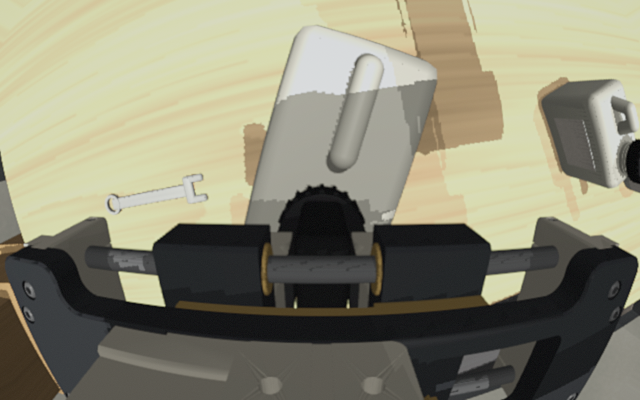

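View pics/c3.png

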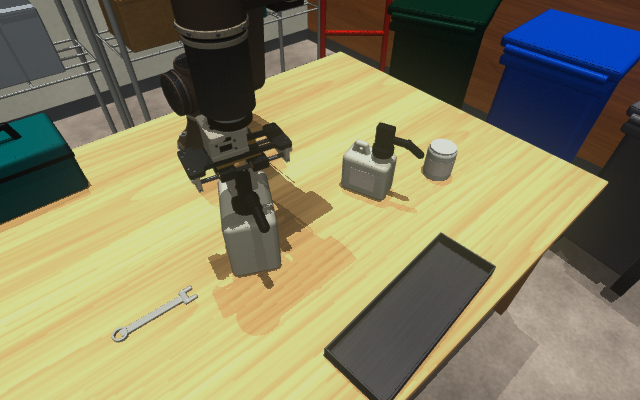

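The spout turned with the tool (outlet now ~(265,228) in the scene view) and the heading is about -10.5°. The wrist view shows the handle clearly, from ~(370,62) to (343,163). I'll refine the can heading from it.

```bash
python3 - <<'E'
from h import *
np.set_printoptions(precision=4,suppress=True)
s,d=pickle.load(open('w3.pkl','rb'))
A=lambda a,b:np.degrees(np.arctan2(*(b-a)[[1,0]]))
h=[wplane(s,d,p,.203) for p in((369,67),(343,158))];print('handle',h,A(*h))
c=np.array([.5028,-.177,0]);print('handle-rear to axis',A(h[0],c),'front to axis',A(h[1],c))
im=d['img']
l=[wplane(s,d,p,.165) for p in((286,75),(252,195))];print('left edge',A(*l))
l=[wplane(s,d,p,.165) for p in((435,80),(400,200))];print('right edge',A(*l))
E
```

```text
handle [array([ 0.4066, -0.1295,  0.203 ]), array([ 0.4589, -0.1549,  0.203 ])] -25.931405798091514
handle-rear to axis -26.28234575084457 front to axis -26.69679747707181
left edge -27.660735416247803
right edge -25.437263625013674
```

Can heading is about -26.3°. Spout is at -10.5°, so 0.27 rad is left.

```bash
python3 -m handwheel '[0,0,0,0,0,-0.07, 0,0,0,0,0,-0.14, 0,0,0,0,0,-0.21, 0,0,0,0,0,-0.27, 0,0,0,0,0,-0.27, 0,0,0,0,0,-0.27]'
python3 - <<'E'
from h import *
s,d=cap('scene','c4');pickle.dump((s,d),open('c4.pkl','wb'));print(s['contact_force'],s['moment'],s['gripper_width'],s['eef_rot'])
cv2.imwrite('pics/zc4.png',cv2.resize(cv2.imread('pics/c4.png')[150:290,200:310],None,fx=4,fy=4,interpolation=cv2.INTER_CUBIC))
E
```

```text
time_s: 4.95
tcp_pos: [0.5028, -0.1766, 0.2313]
eef_rot: [179.8, -0.1, 154.1]
contact_force: [0.5, 0.9, -1.3]
gripper_width: 0.0241
[ 0.47334973  0.90029005 -1.27372401] [ 0.33387607 -0.3634201  -0.17196566] 0.02411547708343901 [ 1.79806612e+02 -1.29946182e-01  1.54087203e+02]
```

View pics/zc4.png

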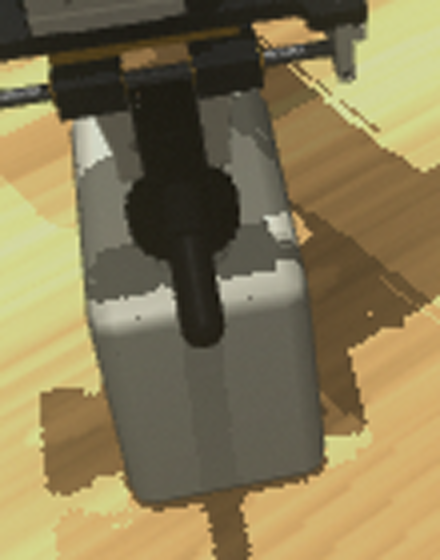

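The spout now points out over the end face, in the middle of it (outlet ~(206,335) in the zoom). Opening and going straight up.

```bash
python3 -m handwheel '[0,0,0,0,0,0, 0,0,0,0,0,0, 0,0,0,0,0,0, 0,0,0,0,0,0, 0,0,0,0,0,0, 0,0,0,0,0,0]' 0
python3 -m handwheel '[0,0,0,0,0,0, 0,0,0,0,0,0, 0,0,0,0,0,0, 0,0,0,0,0,0]'
python3 -m handwheel '[0,0,1,0,0,0, 0,0,3,0,0,0, 0,0,6,0,0,0, 0,0,9,0,0,0, 0,0,12,0,0,0, 0,0,14,0,0,0, 0,0,14,0,0,0, 0,0,14,0,0,0]'
python3 - <<'E'
from h import *
np.set_printoptions(precision=4,suppress=True)
for n in('scene','side','wrist'):
    s,d=cap(n,n+'5');pickle.dump((s,d),open(n+'5.pkl','wb'))
print(s['contact_force'],s['gripper_width'],s['time_s'])
cv2.imwrite('pics/zc5.png',cv2.resize(cv2.imread('pics/scene5.png')[150:290,200:310],None,fx=4,fy=4,interpolation=cv2.INTER_CUBIC))
cv2.imwrite('pics/zs5.png',cv2.resize(cv2.imread('pics/side5.png')[185:335,235:375],None,fx=4,fy=4,interpolation=cv2.INTER_CUBIC))
E
```

```text
time_s: 5.6
tcp_pos: [0.5028, -0.1766, 0.2313]
eef_rot: [179.8, -0.1, 154.1]
contact_force: [-1.0, -0.4, -0.2]
gripper_width: 0.0664
time_s: 6.0
tcp_pos: [0.5028, -0.1766, 0.2313]
eef_rot: [179.8, -0.1, 154.1]
contact_force: [-0.5, 0.4, -0.2]
gripper_width: 0.0876
time_s: 6.8
tcp_pos: [0.5028, -0.1765, 0.3719]
eef_rot: [179.8, -0.1, 154.1]
contact_force: [0.8, 1.0, -1.0]
gripper_width: 0.0876
[-0.5793 -0.4398  0.2132] 0.08778271702695661 6.9
```

View pics/zc5.png

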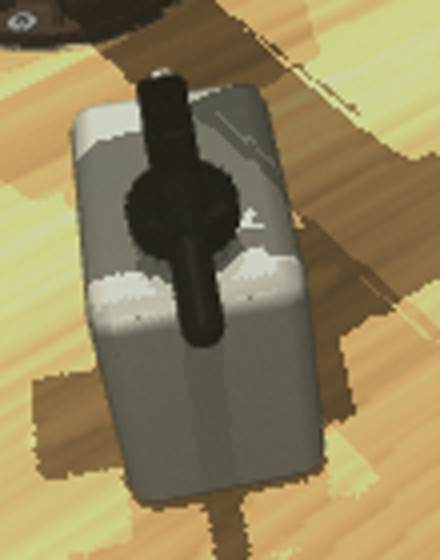

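View pics/zs5.png

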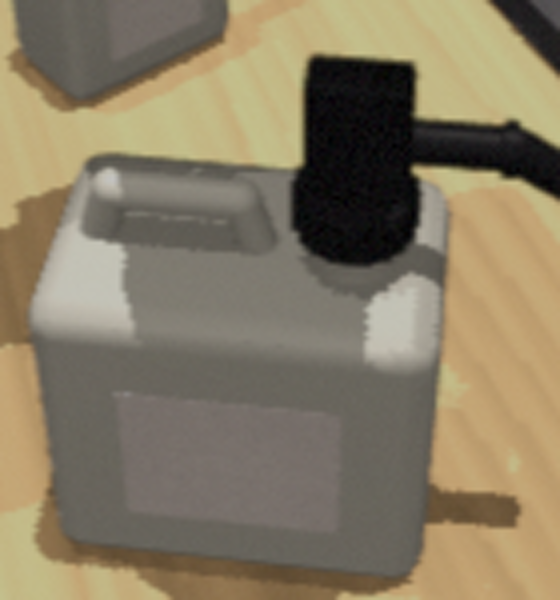

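View pics/wrist5.png

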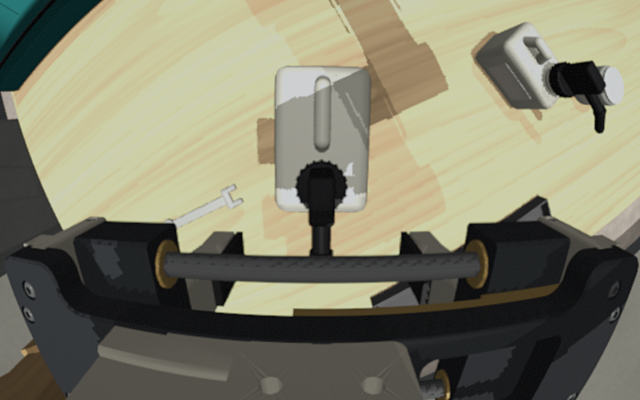

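In the wrist view the handle (col 322), cap (322,185) and spout (col ~321) lie on one line. One numeric check, plus small-spout pixels before and after, and then I'll hand in.

```bash
python3 - <<'E'
from h import *
np.set_printoptions(precision=4,suppress=True)
s,d=pickle.load(open('wrist5.pkl','rb'))
A=lambda a,b:np.degrees(np.arctan2(*(b-a)[[1,0]]))
h=[wplane(s,d,p,.203) for p in((322.5,80),(322,148))];sp=[wplane(s,d,p,.236) for p in((321.5,185),(321,245))]
print('handle',A(*h),'spout',A(*sp))
S=pickle.load(open('scene5.pkl','rb'))[1]
t=plane(S,z4((200,150),(206,333)),.218);print('tip',t,A(np.array([.5028,-.177,0]),t))
a=cv2.imread('pics/side0.png')[115:160,258:310].astype(int);b=cv2.imread('pics/side5.png')[115:160,258:310].astype(int)
m=lambda x:x.max(2)<50
for k in(a,b): y,x=np.nonzero(m(k)); print(len(x),x.mean(),y.mean(),x.max())
print(sensors.get_state()['qd'])
r.close_job()
E
```

```text
handle -26.357558519107247 spout -26.413269467384715
tip [ 0.5967 -0.2211  0.218 ] -25.13514827479768
744 18.38037634408602 20.900537634408604 45
664 16.218373493975903 21.9894578313253 42
[-0.0198  0.2004  0.0092 -0.0044 -0.074  -0.0236]
the job is handed in; nothing more can be done
```

The small-can mask differs slightly between the two pictures, so I'll look at why.

```bash
python3 - <<'E'
import cv2,numpy as np
f=lambda n:cv2.resize(cv2.imread(f'pics/{n}.png')[105:215,225:325],None,fx=4,fy=4)
cv2.imwrite('pics/cmp.png',np.hstack([f('side0'),f('side5')]))
E
```

```text
(no output)
```

View pics/cmp.png

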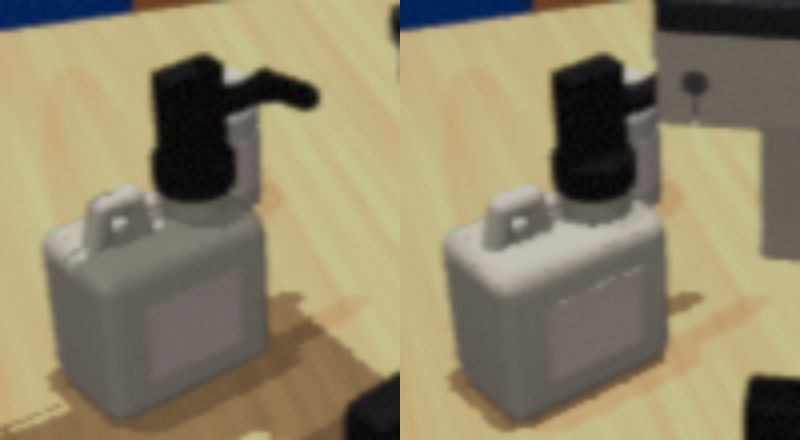

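The large can's spout now points straight out over its pouring end. I gripped it across its flat sides, turned it about 52° clockwise, opened the gripper and lifted clear. I handed the job in about 7 s into the 29 s limit; handing in reports no verdict.

**Large spout, last checks:** The wrist camera put the spout at -26.4° and the can's handle line at -26.4°. A single-ray check of the outlet from the scene camera gave -25.1°. The joint is therefore within about 1–2° of zero, against the 12° allowed.

**Release:** The gripper was fully open (88 mm) with its finger tips about 10 cm above the spout. The force reading was under 1 N, within its noise.

**Small can:** My before-and-after pixel count on its spout disagreed (744 against 664 pixels). The pictures side by side show that in the later one the gripper hides the outlet end of the spout. The rest of the spout and the can look the same, and the gripper never came near them, but I did not measure the outlet itself.

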